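# Lay the pad case down against the stop

## Task

Stow the blue pad case with pushes of the fingers: tip it over towards the polished steel stop bar so that it lies flat on its broad side, then push it along the surface until its end rests square against the bar. Never lift or carry it, and leave everything else where it is.

Things in the scene. Friction and masses are not known exactly. Their poses are not given: they have to be found in the camera images.
- case: Translucent blue closed pad case, both broad sides alike: 130 mm wide (own x), 50 mm thick (own y), 160 mm tall (own z), 0.25 to 0.5 kg, friction coefficient on the surface about 0.5 to 0.7. It starts upright on its 130 x 50 mm underside. Origin: centre of that underside; once it is tipped towards the stop, that is the middle of the end face farther from the stop, 25 mm above the surface.
- case_top (a point): Centre of the 130 x 50 mm top face of the blue case, 160 mm from the case's origin along its own z (it moves with the case).
- case_edge_a (a point): Middle of one long lower edge of the standing case, 25 mm from its origin along its own +y.
- case_edge_b (a point): Middle of the other long lower edge of the standing case, 25 mm from its origin along its own -y.
- stop: Polished, slippery steel stop bar fixed to the surface, 320 mm long (its own x), 16 mm wide (its own y), 22 mm high. Origin: centre of its underside. It stands to the left or to the right of the case, roughly parallel to the case's broad sides.
- polisher: Matte black cordless polisher lying on its orange pad, about 235 x 90 x 92 mm, red press button on top; heavy, 1.6 kg. Origin: centre of its underside; its long axis is its own x. Not to be touched.
- spray: Small round green bottle with red cap, diameter 60 mm, 85 mm tall, origin at the centre of its underside. Bystander.
- wax: Small round grey bottle with black cap, diameter 56 mm, 80 mm tall, origin at the centre of its underside. Bystander.
- tin: Low red jar with aluminium cap, diameter 84 mm, 45 mm tall, origin at the centre of its underside. Bystander.
- brush: Short steel wheel brush lying down, 170 mm long along its own x, 40 mm thick, origin on the surface near its middle. Bystander.
- pick: Orange plastic interior detailing pick lying flat, 170 mm long along its own x, 9 mm high, origin on the surface near its middle. Bystander.
Mind the look-alikes: they are no part of the job. There is more than one size of the case; the job needs the largest.

How it is judged:
On the way, in this order (a step that is already met when the one before it is completed fails the run):
1. the case has been tipped over and lies flat ((angle between case's own y axis and vertical below 0.08 rad or angle between case's own y axis and vertical above 3.0616 rad)), for 0.1 s.
2. the case's top end is against the stop bar ((angle between case's own y axis and vertical below 0.08 rad or angle between case's own y axis and vertical above 3.0616 rad) and height (world z) of case below 0.031 m and y of case_top in the frame of stop between -0.014 and 0.014 m and x of case_top in the frame of stop between -0.14 and 0.14 m and angle between the z axis of case and the y axis of stop, either way round below 0.09 rad), for 0.1 s.
At the end, for the whole second after the job is handed in: The case lies flat on a broad side (within 0.08 rad), its former top face no more than about 6 mm from the stop bar's side at the middle and square to it within 0.09 rad, alongside the bar's length, and is at rest (all of step 2 and linear speed of case below 0.01 m/s and angular speed of case below 0.05 rad/s); the robot touches nothing.
It fails at once if the case is lifted or carried, or rolled onto a narrow side (both long lower edges more than 20 mm and the centre of its top face more than 50 mm above the surface) (height (world z) of each of case_edge_a, case_edge_b above 0.02 m and height (world z) of case_top above 0.05 m).
It fails at once if one of the other things is moved by more than 25 mm (distance of any of polisher, spray, wax, tin, brush, pick from where it was at the start of the episode above 0.025 m).
It also fails if it takes over 51 s, if anything falls off the work surface, if the arm or the gripper's body presses on something with over 40 N, if the wrist force passes 120 N, or if a joint passes its speed limit or range.

## Robot

A 6-joint arm with a two-finger parallel gripper is mounted at the origin on the work surface. World frame = base frame: x ahead of the robot, y to its left, z up, the work surface at z = 0. Lengths are in m, angles in rad, forces in N, time in s.
With the tool pointing down it reaches from about 0.3 to 0.75 m from the base axis. Payload 8.5 kg.
Tool frame: the origin (TCP) lies on the centre line of the jaws, within the pads' length; the fingertips stand r.tip_reach ahead of it and the grasp point (between the pads) lies 11 mm behind it (r.tip_reach is the distance from the TCP to the fingertips, in m); x points along the fingers, y is the direction in which the jaws open and shut, and the axes are right-handed (so a half turn about x gives the same grasp; the last joint's range is limited). The gripper opens to 85 mm and grips with 20 to 120 N. Pads are 22 mm wide; open, the fingers measure 114 mm over their backs; the gripper's body (76 mm by 85 mm) begins 54 mm behind the grasp point. The pads swing forward as they close: fully open they stand 13 mm farther back than shut.
Start: joints at [-1.326, 0.381, 1.297, -0, 1.464, -0.215], TCP at [0.244, -0.493, 0.239] pointing down, gripper open.
Joint ranges: [-3.11, 3.11], [-0.89, 2.33], [0.22, 2.48], [-1.42, 4.56], [0.17, 2.85], [-2.88, 2.88]. Speed limits (rad/s): [2.39, 2.39, 3.14, 3.14, 3.14, 3.14].

## Interface

Orientations are given as [roll, pitch, yaw] about the fixed x, y, z axes, in that order (R = Rz(yaw) Ry(pitch) Rx(roll)).
In Python, from plant import readout, capture, r gives the robot as it stands.
- The arm moves only by the tool jog_arm, never from a script. Its argument "rows" is a list that holds one entry, the list of rows, each a list of 7 numbers: the closure in counts, from 0 (fully open) to 255 (shut), then the shift along the tool's x, y, z in cm, then the turn, a rotation vector about the tool's x, y, z in degrees. A call has 1 to 8 rows; each row shifts and turns the commanded pose from where the row before left it, along the tool's axes as they then stand; what a row does not reach is not made up. A row lasts 1/12 s, in which the tool goes at most 41.7 mm and 7.16 degrees, less where a joint would pass 70% of its speed; a pose out of reach is approached as far as the arm can. A call is refused whole if a number of a shift passes 4.17 or a number of a turn 7.16, either way. A call with a gripper value outside its range is refused whole. The fingers move at their own pace and stop on an object; "newtons" is the grip in N (left out, the last holds). Time passes only in rows, so rows that do not move let the fingers close. It gives the time, the measured TCP pose, the force and the opening at its end, in the units of the state.
- readout.sense(): the state, without advancing time (a new reading comes with each control period).
- capture(name): name is "side" or "top" or "wrist"; returns a dict with "pixels" (384x512x3 uint8, red, green, blue), "range_z" (384x512 float32, m along the optical axis (not along the pixel's ray), 0 where there is no reading), "vertical_fov" (degrees; the focal length in pixels is half the picture's height over the tangent of half this angle, whatever the lens; pixels are square), "cx", "cy" (the principal point, pixels), "distortion" ([k1, k2, p1, p2, k3] as OpenCV has them; the pictures are not rectified), "R" (3x3) and "t" (3): a world point X has camera coordinates R X + t. Camera axes: x right, y down, z forward; pixel columns grow to the right and rows downward; lengths in m; the calibration is good to about 2 mm. A picture is of the moment at which its call begins.
- r.finish_job(): hands the job in, once; it reports no verdict.
The state is a dict: "time": time; "qpos": joint angles; "dq": joint speeds; "effort": joint torques, N m; "position": TCP position; "tool_rot": TCP orientation; "ft_force": force on the tool from outside, world axes, zero at the start; "wrist_torque": the same for the moment, N m; "grip_width": finger opening in m.
Only numpy, scipy, OpenCV 4.12 (cv2) and the standard library are available. Lean on these libraries where they do the work, as an engineer would, in place of code of your own. Each camera call takes 0.05 s, during which the arm holds its last target. There are 200 camera calls.

## Working session

There is one attempt and no reset: what is moved stays moved. The work goes in short steps, Python scripts to look and compute and a tool call to move; the robot and the scene stay as the last step left them, time stands still between calls to the robot, and variables do not carry over. Pictures are saved under pics/ and viewed, about 8 in all and at most 12, crops included, and the job is handed in when it is done.

Besides the shell and the picture viewer there is one more tool, called after ">>>" by a JSON object that holds its "fn" and its "kwargs", one argument or row to a line. jog_arm: Moves the arm, as the interface text tells. Its arguments: {"type":"object","properties":{"rows":{"type":"array"},"newtons":{"type":"number"}},"required":["rows"]}

```bash
ls; mkdir -p pics; cat > h.py <<'E'
import numpy as np, cv2
from plant import readout, capture, r
def K(c):
    h=c["pixels"].shape[0]; f=h/2/np.tan(np.radians(c["vertical_fov"])/2)
    return np.array([[f,0,c["cx"]],[0,f,c["cy"]],[0,0,1.]])
def cloud(c):
    h,w=c["range_z"].shape
    u,v=np.meshgrid(np.arange(w,dtype=float),np.arange(h,dtype=float))
    n=cv2.undistortPoints(np.stack([u,v],-1).reshape(-1,1,2),K(c),np.array(c["distortion"],float)).reshape(h,w,2)
    z=c["range_z"][...,None]
    P=np.concatenate([n*z,z],-1)
    return (P-np.array(c["t"]))@np.array(c["R"])
def ray(c,uv,z):
    n=cv2.undistortPoints(np.array(uv,float).reshape(-1,1,2),K(c),np.array(c["distortion"],float)).reshape(-1,2)
    R=np.array(c["R"]);o=-R.T@np.array(c["t"]);d=np.c_[n,np.ones(len(n))]@R
    return o+d*((z-o[2])/d[:,2])[:,None]
def shot(n,f):
    c=capture(n); cv2.imwrite("pics/"+f,c["pixels"][...,::-1]); np.save("pics/"+f[:-4]+".npy",c,allow_pickle=True); return c
def load(f): return np.load("pics/"+f+".npy",allow_pickle=True).item()
E
python3 - <<'E'
from h import *
a=shot("top","t0.png");b=shot("side","s0.png")
for c in(a,b): print(np.round(-np.array(c["R"]).T@np.array(c["t"]),3),c["vertical_fov"])
cv2.imwrite("pics/ts0.png",np.vstack([a["pixels"],b["pixels"]])[...,::-1][:, :])
print(readout.sense(), r.tip_reach)
E
```

```text
pics
[0.469 0.016 0.954] 53.46211267584666
[0.147 0.809 0.681] 53.14054703052121
{'time': 0.1, 'qpos': array([-1.32629779e+00,  3.81131439e-01,  1.29816395e+00,  1.07009084e-05,
        1.46359002e+00, -2.15277824e-01]), 'dq': array([ 4.07582972e-04, -1.19937566e-03, -2.62952823e-03, -3.20364290e-04,
        7.27478564e-05, -1.57867567e-03]), 'effort': array([ 3.29498376e-03, -4.49223089e+01, -2.31654704e+01, -2.15485115e-04,
        3.68715686e-03, -6.54469758e-06]), 'position': array([ 0.2440108 , -0.49263054,  0.23877909]), 'tool_rot': array([-1.7943029 ,  1.56950353,  1.80706497]), 'ft_force': array([ 0.20229362,  0.11831589, -0.61983761]), 'wrist_torque': array([-0.03770103, -0.02365348,  0.01814051]), 'grip_width': 0.08547836176163578} 0.008
```

View pics/t0.png

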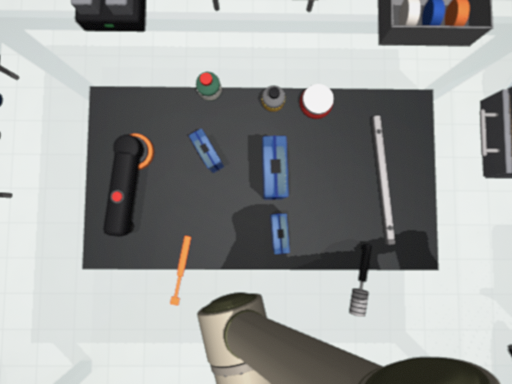

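View pics/s0.png

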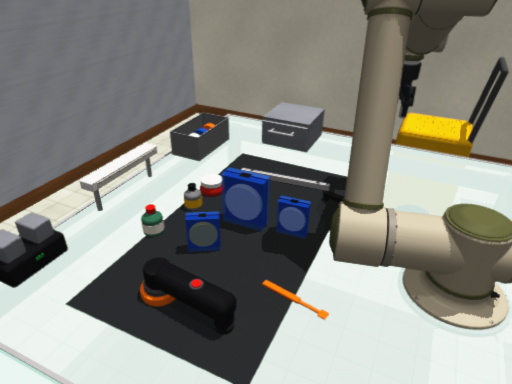

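The top view shows the large case at about (275,167) px, small look-alikes at (206,150) and (281,233), and the stop bar to the right, from (377,117) to (391,242). The side view confirms that the largest case stands upright in the middle.

```bash
python3 - <<'E'
from h import *
for f in("t0","s0"):
    c=load(f);P=cloud(c);hsv=cv2.cvtColor(c["pixels"],cv2.COLOR_RGB2HSV)
    m=((hsv[...,0]>100)&(hsv[...,0]<130)&(hsv[...,1]>110)).astype(np.uint8)
    m=cv2.morphologyEx(m,cv2.MORPH_CLOSE,np.ones((9,9)))
    n,l,s,ce=cv2.connectedComponentsWithStats(m)
    for i in range(1,n):
        if s[i,4]<250: continue
        Q=P[l==i];Q=Q[(c["range_z"][l==i]>0)]
        z=np.percentile(Q[:,2],95)
        T=Q[abs(Q[:,2]-np.median(Q[Q[:,2]>z-.015,2]))<.006]
        (x,y),wh,an=cv2.minAreaRect(T[:,:2].astype(np.float32)*1000)
        print(f,ce[i].round(),s[i,4],"ztop",z.round(3),"rect",round(x),round(y),np.round(wh),round(an,1))
c=load("t0");P=cloud(c)
g=c["pixels"].astype(int); 
m=np.zeros(g.shape[:2],np.uint8);sub=(g.min(-1)>100);m[105:250,365:400]=sub[105:250,365:400]
n,l,s,ce=cv2.connectedComponentsWithStats(m);i=1+np.argmax(s[1:,4])
print("bar z depth",np.median(P[l==i][:,2]))
vv,uu=np.nonzero(l==i);R=ray(c,np.c_[uu,vv],.022)
print(cv2.minAreaRect(R[:,:2].astype(np.float32)*1000), cv2.boxPoints(cv2.minAreaRect(R[:,:2].astype(np.float32)*1000)).round())
# brush head & others, points above 1cm near lane
for nm,(u0,u1,v0,v1) in dict(brush=(340,375,240,320),tin=(298,335,82,120),wax=(258,288,84,112)).items():
    Q=P[v0:v1,u0:u1].reshape(-1,3);Q=Q[Q[:,2]>.012];print(nm,Q.min(0).round(3),Q.max(0).round(3))
c=load("s0");P=cloud(c);uv=[(243,172),(328,187)];print([P[v,u].round(3) for u,v in uv])
E
```

```text
t0 [433.  12.] 495 ztop 0.076 rect 966 -424 [28. 47.] 89.8
t0 [206. 150.] 481 ztop 0.11 rect 613 131 [87. 33.] 30.7
t0 [274. 167.] 1159 ztop 0.162 rect 567 -25 [130.  50.] 2.1
t0 [280. 235.] 361 ztop 0.11 rect 424 -39 [87. 33.] 4.0
s0 [251. 209.] 4920 ztop 0.161 rect 566 -26 [130.  53.] 2.6
bar z depth 0.02168121814159487
((555.6148071289062, -299.9504699707031), (319.0278625488281, 19.65290641784668), 5.512872219085693) [[ 396. -305.]
 [ 398. -325.]
 [ 715. -294.]
 [ 713. -275.]]
brush [ 0.225 -0.265  0.013] [0.469 0.016 0.954]
tin [ 0.469 -0.175  0.012] [0.785 0.016 0.954]
wax [ 0.724 -0.054  0.013] [0.779 0.002 0.084]
[array([ 0.581, -0.04 ,  0.161]), array([ 0.396, -0.311,  0.017])]
```

```bash
cat >> h.py <<'E'
from scipy.spatial.transform import Rotation as Ro
def plan(p,ang=None):
    s=readout.sense(); R=Ro.from_euler("xyz",s["tool_rot"]); M=R.as_matrix()
    print("t",s["time"],"pos",s["position"].round(4),"F",s["ft_force"].round(1),"w",s["grip_width"],"\n",M.round(3))
    print("shift tool cm",(M.T@(np.array(p)-s["position"])*100).round(2))
    if ang is not None:
        y=np.array([np.cos(np.radians(ang)),np.sin(np.radians(ang)),0])
        if y@M[:,1]<0:y=-y
        x=np.array([0,0,-1.]);T=np.c_[x,y,np.cross(x,y)]
        print("turn deg",np.degrees(Ro.from_matrix(M.T@T).as_rotvec()).round(2))
E
python3 -c "
from h import *
plan([.570,.06,.24],2.1)"
```

```text
t 0.1 pos [ 0.244  -0.4926  0.2388] F [ 0.2  0.1 -0.6] w 0.08547836176163578 
 [[-0.     0.444 -0.896]
 [ 0.001 -0.896 -0.444]
 [-1.    -0.001 -0.   ]]
shift tool cm [ -0.06 -35.06 -53.74]
turn deg [-6.576e+01 -6.000e-02  5.000e-02]
```

>>> {"fn": "jog_arm", "kwargs": {
  "rows": [
    [[0, 0, -2.2, -3.36, 0, 0, 0], [0, 0, -2.2, -3.36, 0, 0, 0], [0, 0, -2.2, -3.36, 0, 0, 0], [0, 0, -2.2, -3.36, 0, 0, 0], [0, 0, -2.2, -3.36, 0, 0, 0], [0, 0, -2.2, -3.36, 0, 0, 0], [0, 0, -2.2, -3.36, 0, 0, 0], [0, 0, -2.2, -3.36, 0, 0, 0]]
  ]
}}

```text
time: 0.77
position: [0.4073, -0.2139, 0.2392]
tool_rot: [-1.206, 1.57, 2.395]
ft_force: [0.9, -1.1, 0.8]
grip_width: 0.0856
```

>>> {"fn": "jog_arm", "kwargs": {
  "rows": [
    [[0, 0, -2.2, -3.36, 0, 0, 0], [0, 0, -2.2, -3.36, 0, 0, 0], [0, 0, -2.2, -3.36, 0, 0, 0], [0, 0, -2.2, -3.36, 0, 0, 0], [0, 0, -2.2, -3.36, 0, 0, 0], [0, 0, -2.2, -3.36, 0, 0, 0], [0, 0, -2.2, -3.36, 0, 0, 0], [0, 0, -2.2, -3.36, 0, 0, 0]]
  ]
}}

```text
time: 1.43
position: [0.5701, 0.0632, 0.239]
tool_rot: [-0.462, 1.57, 3.14]
ft_force: [0.1, -0.1, 0.2]
grip_width: 0.0856
```

>>> {"fn": "jog_arm", "kwargs": {
  "rows": [
    [[0, 0, 0, 0, -6.6, 0, 0], [0, 0, 0, 0, -6.6, 0, 0], [0, 0, 0, 0, -6.6, 0, 0], [0, 0, 0, 0, -6.6, 0, 0], [0, 0, 0, 0, -6.6, 0, 0], [0, 0, 0, 0, -6.6, 0, 0], [0, 0, 0, 0, -6.6, 0, 0], [0, 0, 0, 0, -6.6, 0, 0]]
  ]
}}

```text
time: 2.1
position: [0.5695, 0.0612, 0.2389]
tool_rot: [-1.488, 1.57, 3.041]
ft_force: [-0.2, -0.8, -0.0]
grip_width: 0.0855
```

>>> {"fn": "jog_arm", "kwargs": {
  "rows": [
    [[0, 0, 0, 0, -6.6, 0, 0], [0, 0, 0, 0, -6.6, 0, 0], [0, 0, 0, 0, 0, 0, 0]]
  ]
}}

```text
time: 2.35
position: [0.5695, 0.0612, 0.239]
tool_rot: [-1.732, 1.57, 3.025]
ft_force: [0.6, 0.5, -0.3]
grip_width: 0.0852
```

```bash
python3 - <<'E'
from h import *
plan([.570,.05,.133],2.1)
c=shot("wrist","w1.png");P=cloud(c);Z=P[...,2]
m=(abs(Z-.16)<.006)&(abs(P[...,0]-.567)<.12)
if m.sum()>50: print(cv2.minAreaRect(P[m][:,:2].astype(np.float32)*1000),m.sum())
shot("side","s1.png")
E
```

```text
t 2.35 pos [0.5695 0.0612 0.239 ] F [ 0.6  0.5 -0.3] w 0.08520250833054079 
 [[-0.001  0.999  0.045]
 [ 0.     0.045 -0.999]
 [-1.    -0.001 -0.   ]]
shift tool cm [1.06e+01 1.00e-02 1.12e+00]
turn deg [ 0.48 -0.01  0.05]
((567.4542236328125, -25.48334503173828), (130.3753204345703, 51.460960388183594), 2.337908983230591) 8382
```

View pics/s1.png

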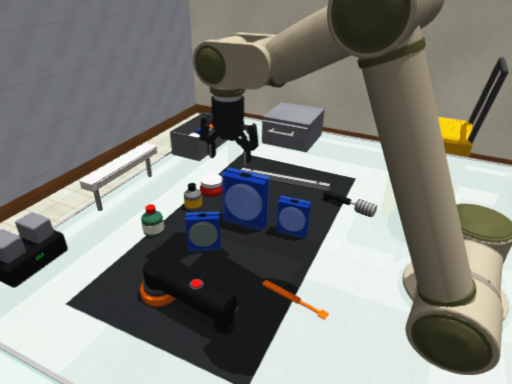

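The side view shows the open gripper above and behind the standing case at (230,130) px, clear of the look-alikes. The wrist view agrees with the case pose: (0.567, -0.025), about 2.3°.

>>> {"fn": "jog_arm", "kwargs": {
  "rows": [
    [[0, 3.4, 0, 0, 0, 0, 0], [0, 3.4, 0, 0, 0, 0, 0], [0, 3.4, 0, 0, 0, 0, 0], [0, 0, 0, 1.2, 0, 0, 0], [0, 0, 0, 1.2, 0, 0, 0], [0, 0, 0, 1.0, 0, 0, 0], [0, 0, 0, 0.6, 0, 0, 0], [0, 0, 0, 0.6, 0, 0, 0]]
  ]
}}

```text
time: 3.12
position: [0.5723, 0.0137, 0.1393]
tool_rot: [1.35, 1.567, -0.181]
ft_force: [0.5, 0.4, 0.6]
grip_width: 0.0855
```

>>> {"fn": "jog_arm", "kwargs": {
  "rows": [
    [[0, 0, 0, 0.5, 0, 0, 0], [0, 0, 0, 0.5, 0, 0, 0], [0, 0, 0, 0.5, 0, 0, 0], [0, 0, 0, 0.5, 0, 0, 0]]
  ]
}}

```text
time: 3.45
position: [0.5724, -0.0051, 0.1376]
tool_rot: [1.612, 1.57, 0.082]
ft_force: [0.3, 0.6, -0.2]
grip_width: 0.0855
```

```bash
python3 - <<'E'
from h import *
shot("side","s2.png")
E
```

```text
(no output)
```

View pics/s2.png

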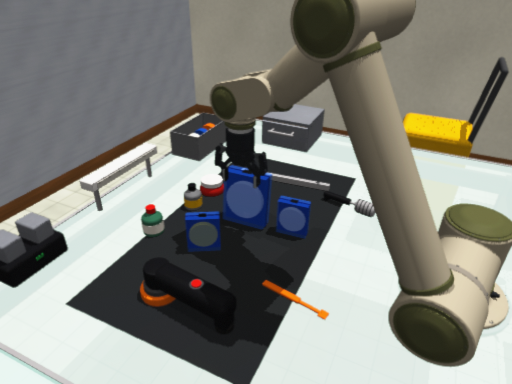

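The fingers are at the case's top rear edge (245,165) px, and the case is tilted only slightly so far. I'll continue.

>>> {"fn": "jog_arm", "kwargs": {
  "rows": [
    [[0, 0, 0, 0.5, 0, 0, 0], [0, 0, 0, 0.5, 0, 0, 0], [0, 0, 0, 0.5, 0, 0, 0], [0, 0, 0, 0.5, 0, 0, 0], [0, 0, 0, 0.5, 0, 0, 0], [0, 0, 0, 0.5, 0, 0, 0]]
  ]
}}

```text
time: 4.0
position: [0.5736, -0.0353, 0.1373]
tool_rot: [-1.143, 1.571, -2.673]
ft_force: [-0.4, 0.6, -0.5]
grip_width: 0.0857
```

```bash
python3 - <<'E'
from h import *
for n in("side","wrist"):
    c=shot(n,n[0]+"3.png");P=cloud(c);hsv=cv2.cvtColor(c["pixels"],cv2.COLOR_RGB2HSV)
    m=(hsv[...,0]>100)&(hsv[...,0]<130)&(hsv[...,1]>110)&(P[...,0]>.49)&(P[...,0]<.66)&(P[...,1]<.05)&(P[...,1]>-.3)&(P[...,2]>.005)&(P[...,2]<.18)
    Q=P[m];print(n,m.sum())
    if m.sum()>20:
        print(np.percentile(Q,[1,50,99],axis=0).round(3)); q=Q-Q.mean(0); print("normal",np.linalg.svd(q,full_matrices=False)[2][2].round(3))
E
```

```text
side 2451
[[ 0.502 -0.09   0.019]
 [ 0.56  -0.034  0.094]
 [ 0.629 -0.005  0.168]]
normal [-0.12   0.934  0.336]
wrist 36504
[[ 0.506 -0.066  0.023]
 [ 0.572 -0.041  0.117]
 [ 0.629 -0.006  0.167]]
normal [-0.036  0.937  0.346]
```

Tilted about 20°, just past the balance point. I'll push it over.

>>> {"fn": "jog_arm", "kwargs": {
  "rows": [
    [[0, 0, 0, 0.5, 0, 0, 0], [0, 0, 0, 0.5, 0, 0, 0], [0, 0, 0, 0.5, 0, 0, 0], [0, 0, 0, 0.5, 0, 0, 0], [0, 0, 0, 0, 0, 0, 0], [0, 0, 0, 0, 0, 0, 0], [0, 0, 0, 0, 0, 0, 0], [0, 0, 0, 0, 0, 0, 0]]
  ]
}}

```text
time: 4.77
position: [0.5743, -0.0546, 0.1373]
tool_rot: [3.101, 1.571, 1.571]
ft_force: [0.1, 0.3, -0.4]
grip_width: 0.0855
```

```bash
cat >> h.py <<'E'
def case(n,f):
    c=shot(n,f);P=cloud(c);hsv=cv2.cvtColor(c["pixels"],cv2.COLOR_RGB2HSV)
    m=(hsv[...,0]>95)&(hsv[...,0]<135)&(hsv[...,1]>50)&(P[...,0]>.48)&(P[...,0]<.68)&(P[...,1]<.05)&(P[...,1]>-.34)&(P[...,2]>.005)&(P[...,2]<.18)
    Q=P[m];print(n,m.sum(),np.percentile(Q,[1,50,99],axis=0).round(3).tolist())
    T=Q[abs(Q[:,2]-np.percentile(Q[:,2],80))<.006]
    r=cv2.minAreaRect(T[:,:2].astype(np.float32)*1000);print(r,cv2.boxPoints(r).round().tolist())
E
python3 - <<'E'
from h import *
for n in("side","wrist","top"): case(n,n[0]+"4.png")
cv2.imwrite("pics/c4.png",np.hstack([cv2.imread("pics/w4.png")[::1,::1],cv2.imread("pics/t4.png")])[:, :, :][::1][:, ::1] if 0 else cv2.resize(np.hstack([cv2.imread("pics/w4.png"),cv2.imread("pics/t4.png")]),(800,300)))
plan([.576,.0,.137],5.5)
E
```

```text
side 1718 [[0.504, -0.212, 0.006], [0.562, -0.096, 0.05], [0.634, -0.051, 0.054]]
((570.7088012695312, -133.14398193359375), (130.8726043701172, 162.51083374023438), 2.321101427078247) [[502.0, -55.0], [509.0, -217.0], [639.0, -212.0], [633.0, -49.0]]
wrist 26127 [[0.508, -0.196, 0.011], [0.571, -0.106, 0.05], [0.634, -0.051, 0.052]]
((571.802734375, -131.2816925048828), (130.76414489746094, 157.85528564453125), 2.2856881618499756) [[503.0, -55.0], [510.0, -213.0], [640.0, -208.0], [634.0, -50.0]]
top 638 [[0.509, -0.212, 0.024], [0.541, -0.19, 0.05], [0.598, -0.087, 0.054]]
((535.0142822265625, -152.11129760742188), (89.95580291748047, 159.6971893310547), 21.3297061920166) [[464.0, -94.0], [522.0, -243.0], [606.0, -210.0], [548.0, -61.0]]
t 4.9167 pos [ 0.5744 -0.0546  0.1374] F [-0.2  0.8 -0.4] w 0.08562611474620445 
 [[ 0.     0.999  0.041]
 [ 0.     0.041 -0.999]
 [-1.     0.    -0.   ]]
shift tool cm [ 0.04  0.39 -5.45]
turn deg [-3.14 -0.   -0.  ]
```

View pics/c4.png

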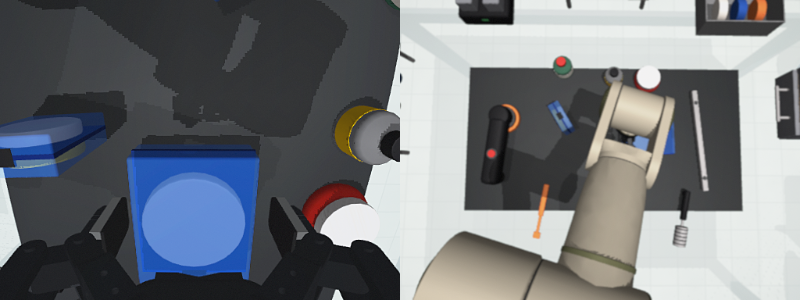

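The views show the case lying flat: its blue broad face is up in the wrist view at (195,215) px, and it covers world y from -0.052 to -0.21. Next I'll retreat, turn to the bar's angle and go down.

>>> {"fn": "jog_arm", "kwargs": {
  "rows": [
    [[0, 0, 0, -2.8, 0, 0, 0], [0, 0, 0, -2.8, 0, 0, 0], [0, 0, -0.4, 0, -3.1, 0, 0], [0, 3.7, 0, 0, 0, 0, 0], [0, 3.7, 0, 0, 0, 0, 0], [0, 3.5, 0, 0, 0, 0, 0], [0, 0, 0, 0, 0, 0, 0]]
  ]
}}

```text
time: 5.5
position: [0.5648, 0.0018, 0.0228]
tool_rot: [-1.871, 1.56, 2.936]
ft_force: [-1.2, 0.9, -2.0]
grip_width: 0.0853
```

```bash
python3 - <<'E'
from h import *
plan([.578,-.118,.028],5.5)
shot("side","s5.png")
E
```

```text
t 5.5 pos [0.5648 0.0018 0.0228] F [-1.2  0.9 -2. ] w 0.08531949171942 
 [[-0.011  0.995  0.095]
 [ 0.002  0.095 -0.995]
 [-1.    -0.01  -0.003]]
shift tool cm [-0.56  0.17 12.05]
turn deg [-0.05 -0.19  0.6 ]
```

View pics/s5.png

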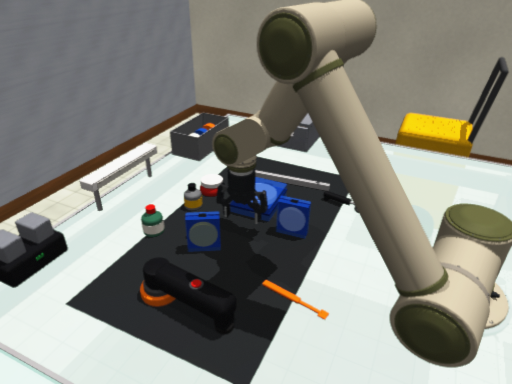

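The side view shows the fingers low behind the flat case, at (245,205) px, with the look-alikes untouched. Now I'll push.

>>> {"fn": "jog_arm", "kwargs": {
  "rows": [
    [[0, -0.2, 0, 1.2, 0, 0, 0], [0, 0, 0, 1.2, 0, 0, 0], [0, 0, 0, 1.0, 0, 0, 0], [0, 0, 0, 0.5, 0, 0, 0], [0, 0, 0, 0.5, 0, 0, 0], [0, 0, 0, 0.5, 0, 0, 0], [0, 0, 0, 0.5, 0, 0, 0], [0, 0, 0, 0.5, 0, 0, 0]]
  ]
}}

```text
time: 6.22
position: [0.5738, -0.0579, 0.0305]
tool_rot: [2.142, 1.57, 0.666]
ft_force: [-1.1, 3.5, 1.9]
grip_width: 0.0854
```

>>> {"fn": "jog_arm", "kwargs": {
  "rows": [
    [[0, 0, 0, 0.5, 0, 0, 0], [0, 0, 0, 0.5, 0, 0, 0], [0, 0, 0, 0.5, 0, 0, 0], [0, 0, 0, 0.5, 0, 0, 0], [0, 0, 0, 0.5, 0, 0, 0], [0, 0, 0, 0.5, 0, 0, 0], [0, 0, 0, 0.5, 0, 0, 0]]
  ]
}}

```text
time: 6.8
position: [0.577, -0.093, 0.0303]
tool_rot: [-3.023, 1.571, 1.785]
ft_force: [-0.4, 4.3, 3.4]
grip_width: 0.0855
```

```bash
python3 - <<'E'
from h import *
for n in("side","wrist"): case(n,n[0]+"6.png")
plan([.578,-.118,.028],5.5)
E
```

```text
side 1187 [[0.504, -0.264, 0.006], [0.551, -0.111, 0.05], [0.634, -0.079, 0.138]]
((577.0734252929688, -177.2342987060547), (129.43063354492188, 177.17698669433594), 4.322317123413086) [[506.0, -94.0], [519.0, -270.0], [648.0, -261.0], [635.0, -84.0]]
wrist 15002 [[0.532, -0.129, 0.006], [0.581, -0.107, 0.043], [0.625, -0.078, 0.099]]
((571.929931640625, -118.69647216796875), (49.97663497924805, 109.4079360961914), 82.80276489257812) [[515.0, -137.0], [623.0, -150.0], [629.0, -101.0], [521.0, -87.0]]
t 6.9 pos [ 0.5771 -0.0936  0.0302] F [0.1 0.5 0.6] w 0.08520807829554143 
 [[ 0.     0.996  0.094]
 [-0.001  0.094 -0.996]
 [-1.     0.     0.001]]
shift tool cm [ 0.22 -0.14  2.43]
turn deg [-0.09  0.04 -0.01]
```

View pics/w6.png

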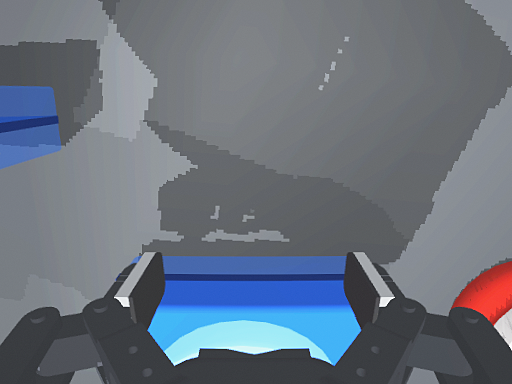

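The wrist view shows both fingers, at (140,290) and (370,290) px, against the case's end, which is parallel to the jaws. Now the final approach.

>>> {"fn": "jog_arm", "kwargs": {
  "rows": [
    [[0, 0, 0, 0.4, 0, 0, 0], [0, 0, 0, 0.4, 0, 0, 0], [0, 0, 0, 0.4, 0, 0, 0], [0, 0, 0, 0.4, 0, 0, 0], [0, 0, 0, 0.3, 0, 0, 0], [0, 0, 0, 0.2, 0, 0, 0]]
  ]
}}

```text
time: 7.4
position: [0.579, -0.114, 0.0301]
tool_rot: [-1.476, 1.571, -2.952]
ft_force: [0.3, 0.5, -0.3]
grip_width: 0.0854
```

>>> {"fn": "jog_arm", "kwargs": {
  "rows": [
    [[0, 0, 0, 0.15, 0, 0, 0], [0, 0, 0, 0.15, 0, 0, 0]]
  ]
}}

```text
time: 7.57
position: [0.5792, -0.1166, 0.0302]
tool_rot: [-1.959, 1.571, 2.848]
ft_force: [-0.3, 1.7, -1.3]
grip_width: 0.0853
```

```bash
python3 - <<'E'
from h import *
for n in("side",): case(n,n[0]+"7.png")
plan([.578,-.118,.028],5.5)
E
```

```text
side 1148 [[0.507, -0.287, 0.006], [0.553, -0.134, 0.05], [0.636, -0.102, 0.139]]
((579.2572021484375, -198.799072265625), (129.25607299804688, 181.5506134033203), 5.047004699707031) [[507.0, -114.0], [523.0, -295.0], [652.0, -284.0], [636.0, -103.0]]
t 7.6167 pos [ 0.5793 -0.1168  0.0303] F [-0.   0.2 -0.6] w 0.08562402547600238 
 [[-0.     0.996  0.095]
 [-0.     0.095 -0.996]
 [-1.    -0.     0.   ]]
shift tool cm [ 0.23 -0.14  0.11]
turn deg [-0.06  0.01  0.01]
```

Near contact. I'll push gently in small steps until the force rises.

>>> {"fn": "jog_arm", "kwargs": {
  "rows": [
    [[0, 0, 0, 0.1, 0, 0, 0], [0, 0, 0, 0.1, 0, 0, 0]]
  ]
}}

```text
time: 7.78
position: [0.5794, -0.1184, 0.0303]
tool_rot: [-2.257, 1.571, 2.551]
ft_force: [0.2, 2.5, -0.0]
grip_width: 0.0855
```

>>> {"fn": "jog_arm", "kwargs": {
  "rows": [
    [[0, 0, 0, 0.1, 0, 0, 0], [0, 0, 0, 0.1, 0, 0, 0]]
  ]
}}

```text
time: 7.95
position: [0.5795, -0.1191, 0.0303]
tool_rot: [-3.016, 1.568, 1.792]
ft_force: [0.4, 12.8, 2.6]
grip_width: 0.0856
```

>>> {"fn": "jog_arm", "kwargs": {
  "rows": [
    [[0, 0, 0, 0.1, 0, 0, 0]]
  ]
}}

```text
time: 8.03
position: [0.5795, -0.1191, 0.0303]
tool_rot: [-3.026, 1.567, 1.781]
ft_force: [0.8, 18.5, 3.0]
grip_width: 0.0852
```

The force rose to 18 N and the tool stalled, so the case is against the bar. I'll back off, raise the tool and check.

>>> {"fn": "jog_arm", "kwargs": {
  "rows": [
    [[0, 0, 0, -0.5, 0, 0, 0], [0, 0, 0, -1.0, 0, 0, 0], [0, 0, 0, -2.5, 0, 0, 0], [0, 0, 0, -2.5, 0, 0, 0], [0, -4.0, 0, 0, 0, 0, 0], [0, -4.0, 0, 0, 0, 0, 0], [0, -4.0, 0, 0, 0, 0, 0], [0, -4.0, 0, 0, 0, 0, 0]]
  ]
}}

```text
time: 8.7
position: [0.5732, -0.0561, 0.1925]
tool_rot: [0.348, 1.57, -1.128]
ft_force: [0.9, -0.8, 0.0]
grip_width: 0.0852
```

>>> {"fn": "jog_arm", "kwargs": {
  "rows": [
    [[0, 0, 0, -3.5, 0, 0, 0], [0, 0, 0, -3.5, 0, 0, 0], [0, 0, 0, -3.5, 0, 0, 0], [0, 0, 0, -3.5, 0, 0, 0], [0, 0, 0, 0, 0, 0, 0], [0, 0, 0, 0, 0, 0, 0]]
  ]
}}

```text
time: 9.2
position: [0.5599, 0.0844, 0.1906]
tool_rot: [0.771, 1.57, -0.702]
ft_force: [0.1, -0.7, 0.2]
grip_width: 0.0854
```

```bash
python3 - <<'E'
from h import *
for n in("side","top"): case(n,n[0]+"8.png")
plan([.578,-.118,.028],5.5)
# bar top vs case top in the top view
c=load("t8");P=cloud(c)
vv,uu=np.nonzero((np.abs(P[...,2]-.022)<.005)&(P[...,1]<-.26)&(P[...,1]>-.33)&(c["pixels"].min(-1)>100)&(P[...,0]>.38)&(P[...,0]<.73))
print(cv2.minAreaRect(P[vv,uu][:,:2].astype(np.float32)*1000))
cv2.imwrite("pics/c8.png",cv2.resize(np.hstack([cv2.imread("pics/s8.png"),cv2.imread("pics/t8.png")]),(800,300)))
E
```

```text
side 1418 [[0.511, -0.289, 0.006], [0.568, -0.172, 0.05], [0.637, -0.126, 0.054]]
((580.280517578125, -209.8807830810547), (129.80905151367188, 163.90208435058594), 5.532483100891113) [[508.0, -135.0], [524.0, -298.0], [653.0, -285.0], [637.0, -122.0]]
top 3708 [[0.514, -0.287, 0.013], [0.58, -0.205, 0.05], [0.647, -0.126, 0.054]]
((581.9442138671875, -208.77879333496094), (130.13330078125, 159.4082794189453), 5.5392961502075195) [[509.0, -136.0], [525.0, -294.0], [654.0, -282.0], [639.0, -123.0]]
t 9.3 pos [0.5603 0.0824 0.1904] F [ 0.3 -0.1  0.4] w 0.08527008352401698 
 [[ 0.     0.995  0.095]
 [-0.001  0.095 -0.995]
 [-1.     0.     0.001]]
shift tool cm [16.25 -0.15 20.1 ]
turn deg [-0.06  0.03 -0.02]
((553.9388427734375, -300.1943359375), (319.7745666503906, 17.291011810302734), 5.492123126983643)
```

View pics/c8.png

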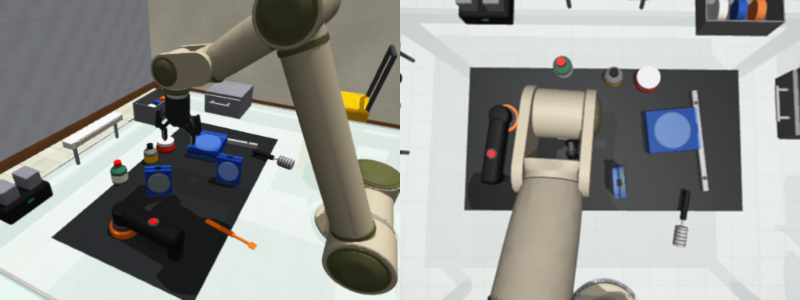

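The final picture shows the case flat and flush against the bar, at (672,130) px, with the arm clear.

```bash
python3 -c "
from h import *
print(r.finish_job())"
```

```text
the job is handed in; nothing more can be done
None
```

The case now lies flat with its former top end square against the stop bar, and the job is handed in at about 9.3 s of robot time. I tipped it with the open fingers near its top edge, then pushed its far end along the surface until the tool stalled against the bar at about 18 N. The fingers then backed off and rose clear.

**Last checks:**
- **Squareness:** the case stands at 5.54° and the bar at 5.49°, so it is square to well within the limit.
- **Distance to the bar:** the top-face centre is about 8.7 mm from the bar's centre line, against 8 mm for touching. That is about a 1 mm gap, within the 2 mm calibration.
- **Flatness:** the upper face is at 50 mm, as it should be for a flat case.
- **Along the bar:** the case is about 36 mm from the bar's middle, well within its length.
- **Contact:** the tool force was near zero after the retreat.
- **Other objects:** in the last pictures those in view look unmoved, but I judged that by eye and did not measure it. In the last top view the arm covers the tilted small case and the pick. Both are visible in the side view.

No check failed. The top and side views differ by 1–3 mm on the position of the case's far end, which is about what the calibration allows.

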